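# Find the sander's loose hold-down bolt and hold its cap open

### The arm

A 6-joint arm with a two-finger parallel gripper is mounted at the origin on the work surface. World frame = base frame: x ahead of the robot, y to its left, z up, the work surface at z = 0. Lengths are in m, angles in degrees, forces in N, time in s.
With the tool pointing down it reaches from about 0.375 to 0.9 m from the base axis. Payload 3.1 kg.
Tool frame: the origin (TCP) lies at the very end of the fingers, on their centre line; the grasp point (between the pads) lies 19 mm behind it (bot.hold_point_z is the z of the grasp point in the tool frame, in m); z points along the fingers, y is the line along which they close (so a half turn about z gives the same grasp; the last joint's range is limited). The gripper opens to 87 mm and grips with 3 to 60 N. Pads are 19 mm wide; open, the fingers measure 117 mm over their backs; the gripper's body (75 mm by 190 mm) begins 51 mm behind the grasp point.
Start: joints at [-81.732, 30.224, 82.088, -0, 67.689, -10.227], TCP at [0.198, -0.593, 0.223] pointing down, gripper open.
Joint ranges: [-176.69, 176.69], [-43.24, 126.21], [12.49, 139.97], [-82, 262], [0, 151.66], [-163.58, 163.58]. Speed limits (degrees/s): [159.86, 159.86, 180, 180, 180, 180].

### API

Orientations are given as a 3x3 rotation matrix whose columns are the frame's x, y, z axes.
In Python, from rig import bot, capture, camera_model gives the robot as it stands.
- The arm moves only by the tool apply_moves, never from a script. Its argument "plan" is text: rows parted by semicolons, each of 6 numbers parted by spaces: the shift along the tool's x, y, z in units of 0.05 m (1.0 is 0.05 m), then the turn, a rotation vector about the tool's x, y, z in units of 360 degrees (1.0 is 360 degrees). In form: dx dy dz ax ay az; .... A call has 1 to 10 rows; each row shifts and turns the commanded pose from where the row before left it, along the tool's axes as they then stand; what a row does not reach is not made up. A row lasts 1/12 s, in which the tool goes at most 41.7 mm and 7.16 degrees, less where a joint would pass 70% of its speed; a pose out of reach is approached as far as the arm can. A call with a number of a shift or a turn outside -1 to 1 is refused whole. A call with a gripper value outside its range is refused whole. "gripper" is the gripper command: -1 is shut, 1 is fully open, values between are in proportion, set as the call begins (left out, the last holds). The fingers move at their own pace and stop on an object; the grip force is fixed at half the most. Time passes only in rows, so rows that do not move let the fingers close. It gives the time, the measured TCP pose, the force, the opening and the grip force at its end, in the units of the state.
- bot.read_state(): the state, without advancing time (a new reading comes with each control period).
- capture(name): name is "scene" or "top" or "wrist"; returns the picture (384x512x3 uint8, red, green, blue); there is no depth.
- camera_model(name): a dict with "vertical_fov" (degrees; the focal length in pixels is half the picture's height over the tangent of half this angle, whatever the lens; pixels are square), "cx", "cy" (the principal point, pixels), "position" and "rotation" of the camera in the world; the wrist camera has in their place "hand_eye" (4x4, takes a point from camera to tool coordinates, whose origin is the TCP and whose axes are the flange's). Camera axes: x right, y down, z forward; pixel columns grow to the right and rows downward; lengths in m; the calibration is good to about 2 mm. A picture is of the moment at which its call begins: read the wrist's pose just before it. camera_model takes no time and is no camera call.
- bot.hand_in(): hands the job in; it is judged then, once.
The state is a dict: "time_s": time; "joint_positions": joint angles; "qvel": joint speeds; "tau": joint torques, N m; "position": TCP position; "tcp_rot": TCP orientation; "force": force on the tool from outside, world axes, zero at the start; "moment": the same for the moment, N m; "opening": opening from 0.0 (shut) to 1.0 (fully open); "grasp_force": force on a finger pad.
Only numpy, scipy, OpenCV 4.12 (cv2) and the standard library are available. Lean on these libraries where they do the work, as an engineer would, in place of code of your own. Each camera call takes 0.05 s, during which the arm holds its last target. There are 200 camera calls.

### The job

The bench sander shakes because one of the three capped hold-down bolts along its flange has worked loose. Have the spares ready first: tip all the nuts out of the mug into the steel tray and stand the mug back upright on the bench; then tap down on the shut bolt caps to find the bolt that gives, and lift that bolt's spring flap well over halfway open, finishing with the gripper still holding it open so that a workmate can get a spanner on. Do not open the caps of the tight bolts, and leave the tin, the wooden box and the spanner where they are.

Things in the scene. Friction and masses are not known exactly. Their poses are not given: they have to be found in the camera images.
- sander: Bench belt sander, fixed, up to 206 mm high. Origin: centre of the underside of its dark green base plate (400 mm along x, 230 mm along y, 12 mm thick), z up. The machine (brown 100 mm belt, motor) stands on the +y part, from y = 5 mm on; three hold-down bolts stand in a row along x, 95 mm apart, on the bare flange at y = -85 mm.
- tray: Open steel parts tray, fixed, 160 mm (x) by 140 mm (y), walls 4 mm thick and 32 mm high, floor 4 mm. Origin: centre of its underside, z up.
- mug: White china beaker without handle, red and green bands; 85 mm high, outer diameter 56 mm at the foot, 68 mm at the rim, wall 4 mm, floor 5 mm, about 0.22 kg, with the five nuts in it. Origin: centre of its underside, z towards its mouth. Its slippery inside (friction about 0.3) lets the nuts slide out once tipped about 25 degrees past level.
- bolt_a: One of three look-alike bolts; any may be the loose one. Origin: on its axis, on top of the base plate (z = 12 mm), axes as the sander's. Black cup, 48 mm across, round the bolt head; yellow flap cap, 50 mm across, top 32 mm above this origin. A tight bolt does not give when its cap is pressed; the loose one sinks 8 mm with cup and cap under a push of some 4 N and stays down.
- stem_a (a joint): How far bolt_a is pressed down (m): all start at 0, stop at 0.008. The loose one, once down, rises again only if pulled up with over 5 N.
- cap_a (a joint): Angle of the flap cap of bolt_a (rad): 0 shut, stop at 1.45. Hinge line along the bolt's x, 27 mm from its axis towards +y (machine side), 26 mm above its origin; the free edge on the -y side lifts up and over towards the machine. A light spring (0.015 to 0.03 N m) always shuts it when let go.
- cap_a_grip (a point): Middle of the finger bar on the flap of bolt_a: a round black bar 10 mm thick, 28 mm long, along the hinge direction, both ends free; when shut its centre line is 11 mm above the flap, 43 mm above the bolt's origin, 18 mm from the bolt's axis towards -y (45 mm from the hinge line in y, 17 mm above it). Can be pinched end to end from above.
- bolt_b: One of three look-alike bolts; any may be the loose one. Origin: on its axis, on top of the base plate (z = 12 mm), axes as the sander's. Black cup, 48 mm across, round the bolt head; yellow flap cap, 50 mm across, top 32 mm above this origin. A tight bolt does not give when its cap is pressed; the loose one sinks 8 mm with cup and cap under a push of some 4 N and stays down.
- stem_b (a joint): How far bolt_b is pressed down (m): all start at 0, stop at 0.008. The loose one, once down, rises again only if pulled up with over 5 N.
- cap_b (a joint): Angle of the flap cap of bolt_b (rad): 0 shut, stop at 1.45. Hinge line along the bolt's x, 27 mm from its axis towards +y (machine side), 26 mm above its origin; the free edge on the -y side lifts up and over towards the machine. A light spring (0.015 to 0.03 N m) always shuts it when let go.
- cap_b_grip (a point): Middle of the finger bar on the flap of bolt_b: a round black bar 10 mm thick, 28 mm long, along the hinge direction, both ends free; when shut its centre line is 11 mm above the flap, 43 mm above the bolt's origin, 18 mm from the bolt's axis towards -y (45 mm from the hinge line in y, 17 mm above it). Can be pinched end to end from above.
- bolt_c: One of three look-alike bolts; any may be the loose one. Origin: on its axis, on top of the base plate (z = 12 mm), axes as the sander's. Black cup, 48 mm across, round the bolt head; yellow flap cap, 50 mm across, top 32 mm above this origin. A tight bolt does not give when its cap is pressed; the loose one sinks 8 mm with cup and cap under a push of some 4 N and stays down.
- stem_c (a joint): How far bolt_c is pressed down (m): all start at 0, stop at 0.008. The loose one, once down, rises again only if pulled up with over 5 N.
- cap_c (a joint): Angle of the flap cap of bolt_c (rad): 0 shut, stop at 1.45. Hinge line along the bolt's x, 27 mm from its axis towards +y (machine side), 26 mm above its origin; the free edge on the -y side lifts up and over towards the machine. A light spring (0.015 to 0.03 N m) always shuts it when let go.
- cap_c_grip (a point): Middle of the finger bar on the flap of bolt_c: a round black bar 10 mm thick, 28 mm long, along the hinge direction, both ends free; when shut its centre line is 11 mm above the flap, 43 mm above the bolt's origin, 18 mm from the bolt's axis towards -y (45 mm from the hinge line in y, 17 mm above it). Can be pinched end to end from above.
- nut1: Spare steel hex nut, 17 mm across flats, 9 mm thick, 12 g; starts in the beaker. Origin: centre of one face.
- nut2: Spare steel hex nut, 17 mm across flats, 9 mm thick, 12 g; starts in the beaker. Origin: centre of one face.
- nut3: Spare steel hex nut, 17 mm across flats, 9 mm thick, 12 g; starts in the beaker. Origin: centre of one face.
- nut4: Spare steel hex nut, 17 mm across flats, 9 mm thick, 12 g; starts in the beaker. Origin: centre of one face.
- nut5: Spare steel hex nut, 17 mm across flats, 9 mm thick, 12 g; starts in the beaker. Origin: centre of one face.
- tin: Bystander: small blue varnish tin, 75 mm across, 95 mm high. Origin: centre of its underside.
- keepsake_box: Bystander: finished wooden box, 81 by 126 by 57 mm high. Origin: centre of its underside.
- spanner: Bystander: steel spanner lying flat, 180 mm long along its x, 8 mm thick. Origin: its middle, on the underside.

How it is judged (in metres and radians):
On the way, in this order (a step that is already met when the one before it is completed fails the run):
1. all five nuts lie in the tray (x of nut1 in the frame of tray between -0.08 and 0.08 m and y of nut1 in the frame of tray between -0.07 and 0.07 m and z of each of nut1, nut2, nut3, nut4, nut5 in the frame of tray below 0.032 m and x of nut2 in the frame of tray between -0.08 and 0.08 m and y of nut2 in the frame of tray between -0.07 and 0.07 m and x of nut3 in the frame of tray between -0.08 and 0.08 m and y of nut3 in the frame of tray between -0.07 and 0.07 m and x of nut4 in the frame of tray between -0.08 and 0.08 m and y of nut4 in the frame of tray between -0.07 and 0.07 m and x of nut5 in the frame of tray between -0.08 and 0.08 m and y of nut5 in the frame of tray between -0.07 and 0.07 m), for 0.2 s.
2. the mug stands upright on the bench, let go (angle between mug's own z axis and vertical below 0.1 rad and height (world z) of mug between -0.003 and 0.003 m and linear speed of mug below 0.03 m/s and contact force between the fingers and mug below 0.1 N), for 0.2 s.
3. the loose bolt is found by a tap: it has gone down by more than 4 mm, all caps still shut (value of joint any of stem_a, stem_b, stem_c above 0.004 m and value of joint each of cap_a, cap_b, cap_c below 0.1 rad).
At the end, for the whole second after the job is handed in: The loose bolt (the one gone down, at least 1 mm) has its flap held still by the fingers, open more than 0.8 rad (46 degrees); the other caps are shut (under 0.1 rad), the five nuts lie in the tray below its rim, the mug stands upright on the bench (within 0.1 rad), let go and at rest (all of step 1 and all of step 2 and ((value of joint stem_a above 0.001 m and value of joint cap_a above 0.8 rad and velocity of joint cap_a between -0.15 and 0.15 rad/s and contact force between the fingers and bolt_a above 0.3 N and value of joint each of cap_b, cap_c below 0.1 rad) or (value of joint stem_b above 0.001 m and value of joint cap_b above 0.8 rad and velocity of joint cap_b between -0.15 and 0.15 rad/s and contact force between the fingers and bolt_b above 0.3 N and value of joint each of cap_a, cap_c below 0.1 rad) or (value of joint stem_c above 0.001 m and value of joint cap_c above 0.8 rad and velocity of joint cap_c between -0.15 and 0.15 rad/s and contact force between the fingers and bolt_c above 0.3 N and value of joint each of cap_a, cap_b below 0.1 rad))); the arm keeps its last pose, push and grip.
It fails at once if a cap is opened (more than 0.25 rad) whose bolt has not given way under a tap (sunk less than 1 mm) ((value of joint cap_a above 0.25 rad and value of joint stem_a below 0.001 m) or (value of joint cap_b above 0.25 rad and value of joint stem_b below 0.001 m) or (value of joint cap_c above 0.25 rad and value of joint stem_c below 0.001 m)).
It fails at once if the tin, the wooden box or the spanner is moved by more than 30 mm (distance of any of tin, keepsake_box, spanner from where it was at the start of the episode above 0.03 m).
It also fails if it takes over 72 s, if anything falls off the work surface, if the arm or the gripper's body presses on something with over 40 N, if the wrist force passes 120 N, or if a joint passes its speed limit or range.

## Working session

There is one attempt and no reset: what is moved stays moved. The work goes in short steps, Python scripts to look and compute and a tool call to move; the robot and the scene stay as the last step left them, time stands still between calls to the robot, and variables do not carry over. Pictures are saved under pics/ and viewed, at most 10 in all, crops included, and the job is handed in when it is done.

Besides the shell and the picture viewer there is one more tool, called after ">>>" by a JSON object that holds its "name" and its "arguments", one argument or row to a line. apply_moves: Moves the arm, as the interface text tells. Its arguments: {"type":"object","properties":{"plan":{"type":"string"},"gripper":{"type":"number"}},"required":["plan"]}

```bash
ls; mkdir -p pics
python3 - <<'E'
from rig import bot,capture,camera_model
import cv2,numpy as np
for n in("scene","top"):
    im=capture(n); cv2.imwrite(f"pics/{n}0.png",im[:,:,::-1]); print(n,camera_model(n))
print(camera_model("wrist")); print(bot.read_state())
a=cv2.imread("pics/scene0.png");b=cv2.imread("pics/top0.png")
E
```

```text
pics
scene {'vertical_fov': 44.54139363116149, 'cx': 258.6256121366752, 'cy': 191.43083371435, 'position': array([ 0.92056893, -0.59749175,  1.08338477]), 'rotation': array([[ 0.87396617,  0.40717288, -0.26531753],
       [ 0.48598142, -0.73478691,  0.47319157],
       [-0.00228107, -0.54249281, -0.84005735]])}
top {'vertical_fov': 55.98394812387509, 'cx': 255.34859765244576, 'cy': 190.432523490134, 'position': array([ 0.45902055, -0.02638089,  0.97778159]), 'rotation': array([[-0.00848156, -0.98862997,  0.15012944],
       [-0.99994983,  0.00758518, -0.00654231],
       [ 0.00532917, -0.15017739, -0.9886447 ]])}
{'vertical_fov': 63.315981825762925, 'cx': 259.06094301538815, 'cy': 194.70782620418808, 'hand_eye': array([[ 7.80333984e-04, -9.57133044e-01, -2.89647591e-01,
         8.03858494e-02],
       [ 9.99999680e-01,  7.98538640e-04,  5.53293566e-05,
        -1.93725223e-03],
       [ 1.78337238e-04, -2.89647542e-01,  9.57133360e-01,
        -1.62121221e-01],
       [ 0.00000000e+00,  0.00000000e+00,  0.00000000e+00,
         1.00000000e+00]])}
{'time_s': 0.1, 'joint_positions': array([-8.17317074e+01,  3.02756032e+01,  8.21469003e+01, -1.71869945e-04,
        6.76900041e+01, -1.02275421e+01]), 'qvel': array([ 0.07192046, -0.10908559, -0.15921565, -0.08452717, -0.03358752,
        0.05707447]), 'tau': array([-5.78952404e-04, -4.40985918e+01, -1.77150089e+01,  6.35712733e-02,
        5.33786381e-02, -2.85761729e-05]), 'position': array([ 0.1982029 , -0.59206159,  0.22166034]), 'tcp_rot': array([[ 9.48346407e-01,  3.17236522e-01, -2.85132434e-04],
       [ 3.17236461e-01, -9.48344480e-01,  1.94281515e-03],
       [ 3.45928151e-04, -1.93291617e-03, -9.99998072e-01]]), 'force': array([0.65024323, 0.705435  , 0.52103836]), 'moment': array([-0.01853967,  0.06670514, -0.00275566]), 'grasp_force': 0.0, 'opening': 0.9980469440061099}
```

View pics/scene0.png

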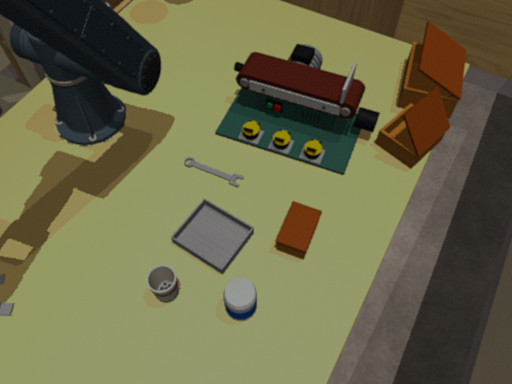

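View pics/top0.png

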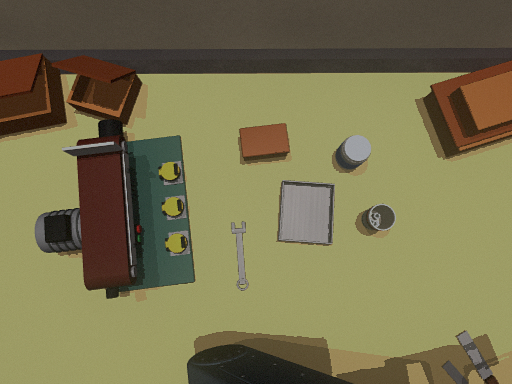

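The scene view shows the mug at (162,283), tray at (213,235), tin at (240,298), box at (299,229), spanner at (213,172) and caps at (251,129), (282,139) and (313,149). The top view shows the mug at (381,218), tray at (306,212), tin at (355,152), and caps at (170,172), (173,208) and (177,243).

```bash
cat > h.py <<'E'
from rig import bot,capture,camera_model
import cv2,numpy as np
def cam(n,st=None):
    m=camera_model(n)
    f=192/np.tan(np.radians(m["vertical_fov"]/2))
    if n=="wrist":
        T=np.eye(4);T[:3,:3]=st["tcp_rot"];T[:3,3]=st["position"]
        C=T@m["hand_eye"];R,p=C[:3,:3],C[:3,3]
    else: R,p=m["rotation"],m["position"]
    return f,m["cx"],m["cy"],R,p
def ray(c,u,v):
    f,cx,cy,R,p=c
    d=R@np.array([(u-cx)/f,(v-cy)/f,1]);return p,d
def onz(c,u,v,z):
    p,d=ray(c,u,v);return p+d*(z-p[2])/d[2]
def proj(c,X):
    f,cx,cy,R,p=c;q=R.T@(np.array(X)-p);return q[:2]/q[2]*f+[cx,cy]
def tri(rs):
    A=0;b=0
    for p,d in rs:
        d=d/np.linalg.norm(d);P=np.eye(3)-np.outer(d,d);A=A+P;b=b+P@p
    return np.linalg.solve(A,b)
E
python3 - <<'E'
from h import *
np.set_printoptions(precision=4,suppress=True)
t=cam("top");s=cam("scene")
for n,z,pt,ps in[("mugrim",.085,(381,217.5),(162.5,279)),("tin",.095,(356,150.5),(240,294)),
 ("capA",.044,(170,172),(313,149)),("capB",.044,(173,208),(282,140)),("capC",.044,(177,243.5),(251,129.5)),("box",.057,(264,139),(300,223))]:
    print(n,onz(t,*pt,z),onz(s,*ps,z),tri([ray(t,*pt),ray(s,*ps)]))
for p in[(282,181),(334,184),(331,244),(278,241)]:print("tray t",onz(t,*p,.032))
for p in[(207,202),(253,234),(221,269),(173,236)]:print("tray s",onz(s,*p,.032))
for p in[(181,137),(194,283)]:print("base",onz(t,*p,.012))
for p in[(238,228),(242,288)]:print("span",onz(t,*p,.008))
# binary masks
for n,c in(("top",t),("scene",s)):
    im=cv2.cvtColor(cv2.imread(f"pics/{n}0.png"),cv2.COLOR_BGR2HSV)
    m=((abs(im[:,:,0].astype(int)-28)<6)&(im[:,:,1]>190)&(im[:,:,2]>110)).astype(np.uint8)
    k,_,st,ce=cv2.connectedComponentsWithStats(m)
    for i in range(1,k):
        if 60<st[i,4]<600:print(n,st[i],ce[i],onz(c,*ce[i],.044))
    for p in([(168,166),(100,300)] if n=="top" else[(251,124)]):print(im[p[1],p[0]])
E
```

```text
mugrim [ 0.5244 -0.3429  0.085 ] [ 0.5296 -0.3468  0.085 ] [ 0.5257 -0.3452  0.0768]
tin [ 0.6928 -0.2865  0.095 ] [ 0.7031 -0.2953  0.095 ] [ 0.6983 -0.2908  0.0778]
capA [0.6516 0.1916 0.044 ] [0.6568 0.1855 0.044 ] [0.6539 0.1943 0.0325]
capB [0.5564 0.1813 0.044 ] [0.5659 0.1721 0.044 ] [0.5589 0.186  0.0246]
capC [0.4652 0.1688 0.044 ] [0.4697 0.1632 0.044 ] [0.4652 0.1709 0.0336]
box [ 0.7358 -0.0564  0.057 ] [ 0.7324 -0.0513  0.057 ] [ 0.7336 -0.0559  0.0652]
tray t [ 0.6275 -0.1037  0.032 ]
tray t [ 0.6183 -0.2419  0.032 ]
tray t [ 0.4607 -0.2276  0.032 ]
tray t [ 0.4695 -0.0903  0.032 ]
tray s [ 0.4857 -0.1001  0.032 ]
tray s [ 0.6382 -0.1238  0.032 ]
tray s [ 0.6174 -0.2439  0.032 ]
tray s [ 0.4649 -0.2264  0.032 ]
base [0.7566 0.1714 0.012 ]
base [0.3634 0.1288 0.012 ]
span [0.5051 0.0144 0.008 ]
span [0.3492 0.0042 0.008 ]
[ 28 160 158]
[ 29  92 156]
scene [243 121  16  14 119] [252.2521 126.2773] [0.4668 0.1756 0.044 ]
scene [273 130  17  15 129] [282.4186 135.8527] [0.5599 0.1862 0.044 ]
scene [305 140  17  15 132] [313.9091 145.5833] [0.6538 0.1978 0.044 ]
[ 27 255 150]
```

```bash
cat >> h.py <<'E'
def goto(p1,N,st=None):
    st=st or bot.read_state();d=st["tcp_rot"].T@(np.array(p1)-st["position"])/.05
    return "total",np.round(d,3),"per row /%d"%N,np.round(d/N,4),"max",abs(d/N).max()
def turnto(R1,st=None):
    from scipy.spatial.transform import Rotation as Ro
    st=st or bot.read_state();w=Ro.from_matrix(st["tcp_rot"].T@R1).as_rotvec()/(2*np.pi)
    return "turn",np.round(w,4),"deg",round(np.linalg.norm(w)*360,2)
def Rtool(az,pitch): # az of approach, pitch below horizontal, tool x up
    a,e=np.radians([az,pitch])
    z=np.array([np.cos(e)*np.cos(a),np.cos(e)*np.sin(a),-np.sin(e)])
    x=np.array([np.sin(e)*np.cos(a),np.sin(e)*np.sin(a),np.cos(e)])
    return np.stack([x,np.cross(z,x),z],1)
E
python3 - <<'E'
from h import *
print([a for a in dir(bot) if a[0]!='_'])
print(turnto(Rtool(-33,89.99)))
print(goto([.44,-.36,.30],8))
E
```

```text
['PlanningError', 'hand_in', 'hold_point_z', 'read_state']
('turn', array([-3.00e-04,  1.00e-04,  1.43e-01]), 'deg', np.float64(51.5))
('total', array([ 6.059, -2.87 , -1.559]), 'per row /8', array([ 0.7574, -0.3588, -0.1949]), 'max', np.float64(0.7573822678937709))
```

>>> {"name": "apply_moves", "arguments": {
  "plan": "0 0 -0.3 0 0 0.0143;0 0 -0.3 0 0 0.0143;0 0 -0.3 0 0 0.0143;0 0 -0.3 0 0 0.0143;0 0 -0.3 0 0 0.0143;0 0 0 0 0 0.0143;0 0 0 0 0 0.0143;0 0 0 0 0 0.0143;0 0 0 0 0 0.0143;0 0 0 0 0 0.0143",
  "gripper": 1
}}

```text
time_s: 0.93
position: [0.1982, -0.5922, 0.297]
tcp_rot: [[0.836, -0.548, -0.0], [-0.548, -0.836, 0.001], [-0.001, -0.001, -1.0]]
force: [1.1, -0.5, -0.3]
opening: 0.999
grasp_force: 0.0
```

Run:
```python
from h import *
print(bot.read_state()["joint_positions"],bot.read_state()["position"])
print(turnto(Rtool(-33,89.99)))
print(goto([.53,-.345,.28],10))
```

```text
[-8.17318209e+01  2.61519505e+01  7.68923082e+01 -7.51511793e-04
  7.70317870e+01  4.15058732e+01] [ 0.19822553 -0.59224706  0.29697983]
('turn', array([-0.0002,  0.0002, -0.0007]), 'deg', np.float64(0.25))
('total', array([ 2.84 , -7.773,  0.345]), 'per row /10', array([ 0.284 , -0.7773,  0.0345]), 'max', np.float64(0.7772624380696144))
```

>>> {"name": "apply_moves", "arguments": {
  "plan": "0.284 -0.777 0.03 0 0 0;0.284 -0.777 0.03 0 0 0;0.284 -0.777 0.03 0 0 0;0.284 -0.777 0.03 0 0 0;0.284 -0.777 0.03 0 0 0;0.284 -0.777 0.03 0 0 0;0.284 -0.777 0.03 0 0 0;0.284 -0.777 0.03 0 0 0;0.284 -0.777 0.03 0 0 0;0.284 -0.777 0.03 0 0 0"
}}

```text
time_s: 1.77
position: [0.53, -0.3424, 0.282]
tcp_rot: [[0.839, -0.544, -0.001], [-0.544, -0.839, 0.001], [-0.001, -0.0, -1.0]]
force: [0.1, -0.7, -0.2]
opening: 1.0
grasp_force: 0.0
```

>>> {"name": "apply_moves", "arguments": {
  "plan": "0 0 0 0 0.01 0;0 0 0 0 0.018 0;0 0 0 0 0.018 0;0 0 0 0 0.018 0;0 0 0 0 0.018 0;0 0 0 0 0.018 0;0 0 0 0 0.018 0;0 0 0 0 0.018 0;0 0 0 0 0.018 0;0 0 0 0 0.018 0"
}}

```text
time_s: 2.6
position: [0.5429, -0.3303, 0.2833]
tcp_rot: [[0.596, -0.502, 0.626], [-0.381, -0.864, -0.33], [0.707, -0.043, -0.706]]
force: [-0.8, -0.2, -0.6]
opening: 1.0
grasp_force: 0.0
```

Run:
```python
from h import *
np.set_printoptions(precision=4,suppress=True)
s=bot.read_state()
print(s["joint_positions"],s["position"])
print(turnto(Rtool(-33,25)),goto([.541,-.354,.20],4))
im=capture("wrist");cv2.imwrite("pics/w1.png",im[:,:,::-1])
c=cam("wrist",s);print(proj(c,[.527,-.345,.085]))
im=capture("scene");cv2.imwrite("pics/s1.png",im[:,:,::-1])
a=np.hstack([cv2.imread("pics/w1.png"),cv2.imread("pics/s1.png")]);cv2.imwrite("pics/v1.png",cv2.resize(a,(800,300),interpolation=cv2.INTER_AREA))
```

```text
[-48.4828  17.2644 112.0989  63.2602  16.2992  16.1712] [ 0.5429 -0.3303  0.2833]
('turn', array([-0.0104,  0.0557, -0.0011]), 'deg', np.float64(20.39)) ('total', array([-1.019,  0.499,  1.309]), 'per row /4', array([-0.2548,  0.1248,  0.3272]), 'max', np.float64(0.3272214704078207))
[286.6704 307.8733]
```

View pics/v1.png

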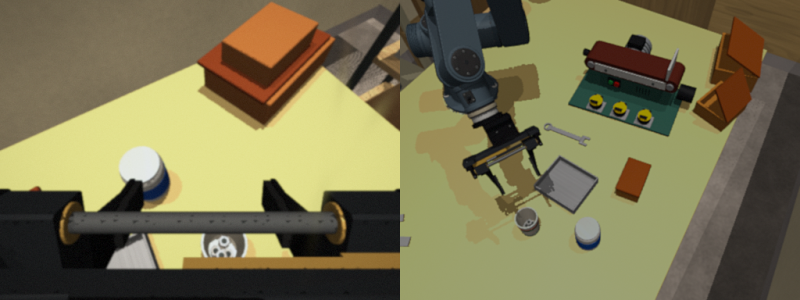

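The left picture (wrist) shows the mug between the fingers near (223,243). The right one (scene) shows the arm near a wrist singularity. I'll approach the mug from its right side instead, with joint 4 near 90.

Run:
```python
from h import *
print(turnto(Rtool(60,25)))
# ellipse of mug rim in top/scene first pictures is by eye; wrist rim check
```

```text
('turn', array([ 0.2025,  0.0384, -0.1491]), 'deg', np.float64(91.59))
```

>>> {"name": "apply_moves", "arguments": {
  "plan": "0 0 0 0.0127 0.0024 -0.0093;0 0 0 0.0127 0.0024 -0.0093;0 0 0 0.0127 0.0024 -0.0093;0 0 0 0.0127 0.0024 -0.0093;0 0 0 0.0127 0.0024 -0.0093;0 0 0 0.0127 0.0024 -0.0093;0 0 0 0.0127 0.0024 -0.0093;0 0 0 0.0127 0.0024 -0.0093"
}}

```text
time_s: 3.37
position: [0.5416, -0.3307, 0.2819]
tcp_rot: [[0.578, 0.244, 0.779], [0.062, -0.965, 0.257], [0.814, -0.1, -0.572]]
force: [0.1, 0.1, -0.6]
opening: 1.002
grasp_force: 0.0
```

Run:
```python
from h import *
np.set_printoptions(precision=4,suppress=True)
s=bot.read_state()
print(s["joint_positions"],s["position"])
print(turnto(Rtool(60,25)))
```

```text
[-65.995   27.4211 102.629   64.7418  64.444  -25.4185] [ 0.5416 -0.3307  0.2819]
('turn', array([ 0.1025,  0.0202, -0.0767]), 'deg', np.float64(46.67))
```

>>> {"name": "apply_moves", "arguments": {
  "plan": "0 0 0 0.0128 0.0025 -0.0096;0 0 0 0.0128 0.0025 -0.0096;0 0 0 0.0128 0.0025 -0.0096;0 0 0 0.0128 0.0025 -0.0096;0 0 0 0.0128 0.0025 -0.0096;0 0 0 0.0128 0.0025 -0.0096;0 0 0 0.0128 0.0025 -0.0096;0 0 0 0.0128 0.0025 -0.0096;0 0 0 0 0 0"
}}

```text
time_s: 4.12
position: [0.5435, -0.3322, 0.2803]
tcp_rot: [[0.215, 0.865, 0.454], [0.37, -0.502, 0.782], [0.904, 0.0, -0.428]]
force: [0.5, 0.1, -0.4]
opening: 0.999
grasp_force: 0.0
```

Run:
```python
from h import *
np.set_printoptions(precision=4,suppress=True)
s=bot.read_state()
print(s["joint_positions"],s["position"])
R=Rtool(60,25);print(turnto(R))
tgt=np.array([.527,-.345,.055])+.019*R[:,2];print(tgt)
print(goto(tgt+[0,0,.10],5))
im=capture("wrist");cv2.imwrite("pics/w2.png",im[:,:,::-1])
c=cam("wrist",s);print(proj(c,[.527,-.345,.085]))
im=capture("scene");cv2.imwrite("pics/s2.png",im[:,:,::-1])
a=np.hstack([cv2.imread("pics/w2.png"),cv2.imread("pics/s2.png")]);cv2.imwrite("pics/v2.png",cv2.resize(a,(800,300),interpolation=cv2.INTER_AREA))
```

```text
[-63.78    43.4316  75.6434  50.6175 103.2679 -41.6361] [ 0.5435 -0.3322  0.2803]
('turn', array([ 0.0003,  0.001 , -0.0001]), 'deg', np.float64(0.38))
[ 0.5356 -0.3301  0.047 ]
('total', array([-2.428, -0.159,  1.104]), 'per row /5', array([-0.4857, -0.0318,  0.2208]), 'max', np.float64(0.48565979465600356))
[251.8624 394.1357]
```

View pics/v2.png

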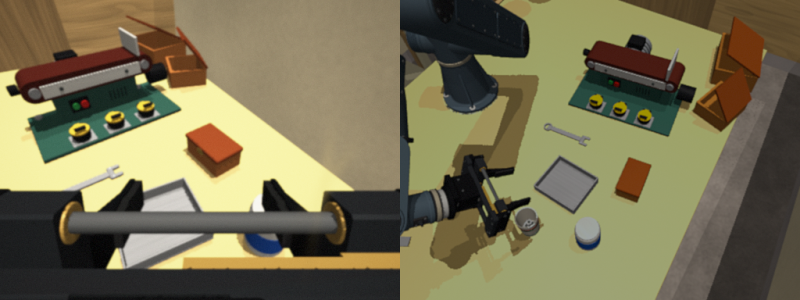

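The scene half shows the gripper level beside the mug, fingers pointing over it and the way down clear. I'll measure the rim more closely.

Run:
```python
import cv2,numpy as np
a=cv2.imread("pics/top0.png")[198:238,361:401];b=cv2.imread("pics/scene0.png")[262:302,142:182]
cv2.imwrite("pics/v3.png",cv2.resize(np.hstack([a,b]),(800,400),interpolation=cv2.INTER_CUBIC))
```

```text
(no output)
```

View pics/v3.png

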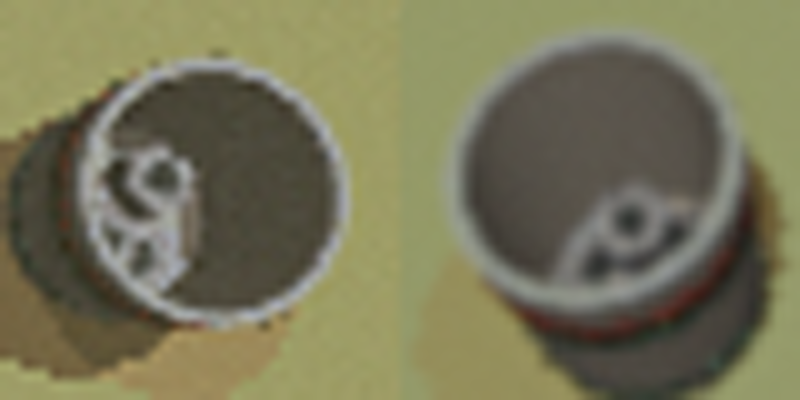

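The rim centre is at (381.8,216.7) in top and (161.3,279.0) in scene.

Run:
```python
from h import *
t=cam("top");s=cam("scene")
a=onz(t,381.8,216.7,.085);b=onz(s,161.3,279,.085);print(a,b)
m=(a+b)/2;R=Rtool(60,25);g=np.array([m[0],m[1],.055])+.019*R[:,2]
print(goto(g+[0,0,.08],5));print(R.T@[0,0,-.08]/.05)
```

```text
[ 0.52637396 -0.34497899  0.085     ] [ 0.52723208 -0.34807522  0.085     ]
('total', array([-2.836, -0.114,  1.235]), 'per row /5', array([-0.5673, -0.0229,  0.247 ]), 'max', np.float64(0.5672511860442992))
[-1.45009246e+00  4.44089210e-17  6.76189219e-01]
```

>>> {"name": "apply_moves", "arguments": {
  "plan": "-0.567 -0.023 0.247 0 0 0;-0.567 -0.023 0.247 0 0 0;-0.567 -0.023 0.247 0 0 0;-0.567 -0.023 0.247 0 0 0;-0.567 -0.023 0.247 0 0 0;0 0 0 0 0 0;-0.36 0 0.17 0 0 0;-0.36 0 0.17 0 0 0;-0.36 0 0.17 0 0 0;0 0 0 0 0 0"
}}

```text
time_s: 5.05
position: [0.5359, -0.3305, 0.0674]
tcp_rot: [[0.214, 0.863, 0.457], [0.365, -0.505, 0.782], [0.906, -0.001, -0.423]]
force: [-0.4, 0.3, -0.2]
opening: 1.002
grasp_force: 0.0
```

Run:
```python
from h import *
R=Rtool(60,25)
print(turnto(R),goto(np.array([.527,-.3465,.055])+.019*R[:,2],2))
im=capture("scene")[220:340,100:260];im2=capture("top")[170:290,300:460]
cv2.imwrite("pics/v4.png",cv2.resize(np.hstack([im,im2])[:,:,::-1],(800,300)))
```

```text
('turn', array([ 0.0008,  0.0001, -0.0005]), 'deg', np.float64(0.32)) ('total', array([-0.379,  0.006,  0.152]), 'per row /2', array([-0.1896,  0.0031,  0.0762]), 'max', np.float64(0.1896128296103966))
```

View pics/v4.png

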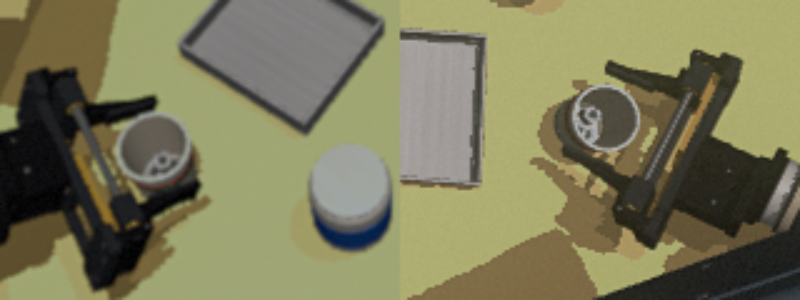

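The mug sits between the fingers in both views. I'll lower the last bit and close.

>>> {"name": "apply_moves", "arguments": {
  "plan": "-0.19 0 0.076 0 0 0;-0.19 0 0.076 0 0 0;0 0 0 0 0 0;0 0 0 0 0 0"
}}

```text
time_s: 5.48
position: [0.5365, -0.3324, 0.0481]
tcp_rot: [[0.21, 0.864, 0.458], [0.367, -0.504, 0.782], [0.906, 0.004, -0.423]]
force: [0.3, 1.2, 0.4]
opening: 0.999
grasp_force: 0.0
```

>>> {"name": "apply_moves", "arguments": {
  "plan": "0 0 0 0 0 0;0 0 0 0 0 0;0 0 0 0 0 0;0 0 0 0 0 0;0 0 0 0 0 0;0 0 0 0 0 0;0 0 0 0 0 0;0 0 0 0 0 0",
  "gripper": -1
}}

```text
time_s: 6.15
position: [0.5362, -0.3322, 0.0486]
tcp_rot: [[0.209, 0.864, 0.458], [0.367, -0.503, 0.782], [0.906, 0.004, -0.422]]
force: [-2.5, 0.8, 2.5]
opening: 0.72
grasp_force: 29.6
```

Run:
```python
from h import *
R=Rtool(60,25);s=bot.read_state();print(s["position"],s["joint_positions"],s["opening"]*87)
print("lift .105",R.T@[0,0,.105]/.05)
# then target grasp point
d=R[:,1]*1.; print("throw dir",d)
c=np.array([.544,-.166,0]);g=c-.04*d;g[2]=.16;print("g",g)
R0=Rtool(60,0);print("goal TCP",g+.019*R0[:,2],"shift at R from lifted", R.T@(g+.019*R0[:,2]-s["position"]-[0,0,.105])/.05)
```

```text
[ 0.5362265  -0.33215984  0.04863724] [-64.42611448  62.03246317  77.57679438  48.65189389  90.42238641
 -57.81915192] 62.6775195040066
lift .105 [ 1.90324635e+00 -5.82867088e-17 -8.87498350e-01]
throw dir [ 8.66025404e-01 -5.00000000e-01 -2.77555756e-17]
g [ 0.50935898 -0.146       0.16      ]
goal TCP [ 0.51885898 -0.12954552  0.16      ] shift at R from lifted [ 1.52506343 -2.32695735  2.96939763]
```

>>> {"name": "apply_moves", "arguments": {
  "plan": "0.2 0 -0.093 0 0 0;0.38 0 -0.178 0 0 0;0.38 0 -0.178 0 0 0;0.38 0 -0.178 0 0 0;0.38 0 -0.178 0 0 0;0.19 0 -0.085 0 0 0;0.19 -0.29 0.37 0 0 0;0.19 -0.29 0.37 0 0 0;0.19 -0.29 0.37 0 0 0;0.19 -0.29 0.37 0 0 0"
}}

```text
time_s: 6.98
position: [0.528, -0.2308, 0.1558]
tcp_rot: [[0.211, 0.863, 0.459], [0.37, -0.505, 0.779], [0.905, 0.006, -0.426]]
force: [-0.7, -0.8, -3.5]
opening: 0.717
grasp_force: 29.9
```

>>> {"name": "apply_moves", "arguments": {
  "plan": "0.19 -0.29 0.37 0 0 0;0.19 -0.29 0.37 0 0 0;0.19 -0.29 0.37 0 0 0;0.19 -0.29 0.37 0 0 0;0 0 0 0 0.014 0;0 0 0 0 0.014 0;0 0 0 0 0.014 0;0 0 0 0 0.014 0;0 0 0 0 0.014 0;0 0 0 0 0 0"
}}

```text
time_s: 7.82
position: [0.52, -0.1307, 0.1551]
tcp_rot: [[-0.002, 0.863, 0.506], [-0.001, -0.506, 0.863], [1.0, 0.001, 0.002]]
force: [0.6, -0.0, -3.5]
opening: 0.714
grasp_force: 29.8
```

Run:
```python
from h import *
R=Rtool(60,0);s=bot.read_state();print(s["joint_positions"],s["opening"]*87,s["grasp_force"])
print(turnto(R),goto([.519,-.1295,.16],2))
im=capture("scene")[120:300,100:280];im2=capture("top")[130:310,250:430]
cv2.imwrite("pics/v5.png",cv2.resize(np.hstack([im,im2])[:,:,::-1],(720,360)))
```

```text
[-59.0739314   60.66591584 101.20039884  62.53919867  98.71353837
 -74.03556534] 62.08695341872682 29.807473063738144
('turn', array([ 0.001 , -0.0003,  0.0002]), 'deg', np.float64(0.39)) ('total', array([ 0.097, -0.029,  0.011]), 'per row /2', array([ 0.0485, -0.0147,  0.0053]), 'max', np.float64(0.04853676287528606))
```

View pics/v5.png

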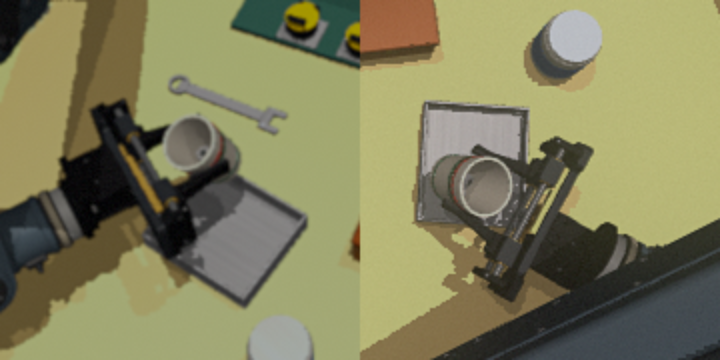

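The scene half shows the mug over the tray's base-side part, mouth slightly toward the gripper. Now the roll, slower past level.

>>> {"name": "apply_moves", "arguments": {
  "plan": "0 0 0 0 0 0.018;0 0 0 0 0 0.018;0 0 0 0 0 0.018;0 0 0 0 0 0.018;0 0 0 0 0 0.018;0 0 0 0 0 0.018;0 0 0 0 0 0.018;0 0 0 0 0 0.018;0 0 0 0 0 0.018;0 0 0 0 0 0.018"
}}

```text
time_s: 8.75
position: [0.5202, -0.1303, 0.1602]
tcp_rot: [[0.781, 0.369, 0.504], [-0.455, -0.217, 0.864], [0.428, -0.904, -0.002]]
force: [0.3, -0.5, -2.4]
opening: 0.72
grasp_force: 29.7
```

>>> {"name": "apply_moves", "arguments": {
  "plan": "0 0 0 0 0 0.014;0 0 0 0 0 0.01;0 0 0 0 0 0.01;0 0 0 0 0 0.01;0 0 0 0 0 0.01;0 0 0 0 0 0.01;0 0 0 0 0 0.01;0 0 0 0 0 0.01;0 0 0 0 0 0.01;0 0 0 0 0 0.01"
}}

```text
time_s: 9.58
position: [0.5202, -0.1303, 0.1602]
tcp_rot: [[0.845, -0.18, 0.504], [-0.494, 0.103, 0.864], [-0.207, -0.978, -0.002]]
force: [0.3, -0.1, -3.4]
opening: 0.716
grasp_force: 29.7
```

>>> {"name": "apply_moves", "arguments": {
  "plan": "0 0 0 0 0 0.01;0 0 0 0 0 0.01;0 0 0 0 0 0.01;0 0 0 0 0 0.01;0 0 0 0 0 0.01;0 0 0 0 0 0.01;0 0 0 0 0 0.01;0 0 0 0 0 0;0 0 0 0 0 0;0 0 0 0 0 0"
}}

```text
time_s: 10.42
position: [0.52, -0.1302, 0.1599]
tcp_rot: [[0.69, -0.519, 0.504], [-0.402, 0.304, 0.864], [-0.601, -0.799, 0.001]]
force: [-1.0, -0.7, -2.1]
opening: 0.717
grasp_force: 29.7
```

Run:
```python
from h import *
s=bot.read_state();print(s["joint_positions"],s["opening"]*87,s["grasp_force"])
im=capture("scene")[120:300,100:280];im2=capture("top")[130:310,250:430]
cv2.imwrite("pics/v6.png",cv2.resize(np.hstack([im,im2])[:,:,::-1],(800,400)))
```

```text
[-59.02080317  60.10696363 101.34120197  62.53268049  98.84800675
  53.36596927] 62.40372003296099 29.715318819544336
```

View pics/v6.png

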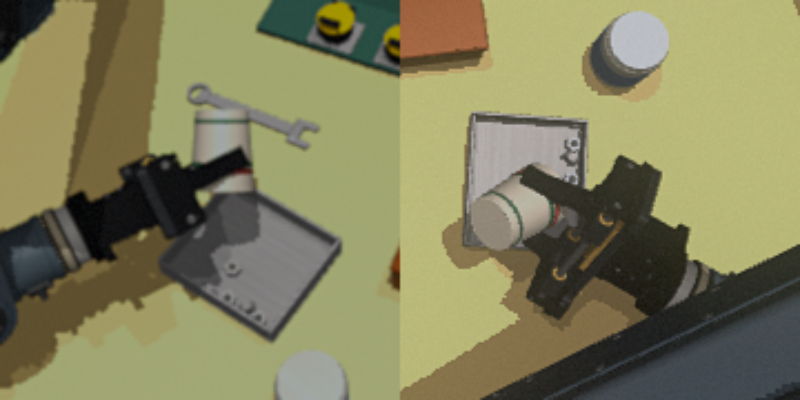

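Scene half: five nuts in the tray at about (231,268), (224,292), (236,297), (247,308) and (260,315), and none outside. I'll roll back.

>>> {"name": "apply_moves", "arguments": {
  "plan": "0 0 0 0 0 -0.0177;0 0 0 0 0 -0.0177;0 0 0 0 0 -0.0177;0 0 0 0 0 -0.0177;0 0 0 0 0 -0.0177;0 0 0 0 0 -0.0177;0 0 0 0 0 -0.0177;0 0 0 0 0 -0.0177;0 0 0 0 0 -0.0177;0 0 0 0 0 -0.0177"
}}

```text
time_s: 11.35
position: [0.5198, -0.1301, 0.1591]
tcp_rot: [[0.769, 0.392, 0.504], [-0.45, -0.227, 0.864], [0.453, -0.892, 0.002]]
force: [-0.2, -1.1, -2.8]
opening: 0.718
grasp_force: 29.7
```

>>> {"name": "apply_moves", "arguments": {
  "plan": "0 0 0 0 0 -0.0177;0 0 0 0 0 -0.0177;0 0 0 0 0 -0.0177;0 0 0 0 0 -0.0177;0 0 0 0 0 -0.0177;0 0 0 0 0 -0.0177;0 0 0 0 0 -0.0177;0 0 0 0 0 -0.0177;0 0 0 0 0 -0.0177;0 0 0 0 0 -0.0177"
}}

```text
time_s: 12.18
position: [0.5198, -0.1301, 0.1591]
tcp_rot: [[-0.011, 0.864, 0.504], [0.004, -0.504, 0.864], [1.0, 0.011, 0.002]]
force: [0.5, 0.2, -1.8]
opening: 0.716
grasp_force: 29.8
```

>>> {"name": "apply_moves", "arguments": {
  "plan": "0 0 0 0 -0.014 0;0 0 0 0 -0.014 0;0 0 0 0 -0.014 0;0 0 0 0 -0.014 0;0 0 0 0 -0.0135 0;0 0 0 0 0 0"
}}

```text
time_s: 12.68
position: [0.5201, -0.1292, 0.1618]
tcp_rot: [[0.205, 0.865, 0.459], [0.37, -0.502, 0.782], [0.906, 0.01, -0.423]]
force: [0.1, 1.2, -2.2]
opening: 0.717
grasp_force: 29.8
```

Run:
```python
from h import *
s=bot.read_state()
R=s["tcp_rot"];print(s["position"],turnto(Rtool(60,25)),s["opening"]*87)
print(goto([.5362,-.3322,.155],8), R.T@[0,0,-.05]/.05)
```

```text
[ 0.5201096  -0.12918148  0.16178925] ('turn', array([0.001 , 0.    , 0.0012]), 'deg', np.float64(0.58)) 62.397883384922615
('total', array([-1.559,  2.316, -2.968]), 'per row /8', array([-0.1949,  0.2895, -0.3711]), 'max', np.float64(0.37105159257855685)) [-0.90620287 -0.00971305  0.42273162]
```

>>> {"name": "apply_moves", "arguments": {
  "plan": "-0.195 0.29 -0.371 0 0 0;-0.195 0.29 -0.371 0 0 0;-0.195 0.29 -0.371 0 0 0;-0.195 0.29 -0.371 0 0 0;-0.195 0.29 -0.371 0 0 0;-0.195 0.29 -0.371 0 0 0;-0.195 0.29 -0.371 0 0 0;-0.195 0.29 -0.371 0 0 0;0 0 0 0.001 0 0.0012;0 0 0 0 0 0"
}}

```text
time_s: 13.52
position: [0.535, -0.3343, 0.15]
tcp_rot: [[0.215, 0.865, 0.454], [0.36, -0.502, 0.786], [0.908, -0.005, -0.419]]
force: [-0.3, 0.8, -1.4]
opening: 0.716
grasp_force: 29.8
```

>>> {"name": "apply_moves", "arguments": {
  "plan": "-0.36 0 0.168 0 0 0;-0.36 0 0.168 0 0 0;-0.36 0 0.168 0 0 0;-0.36 0 0.168 0 0 0;-0.18 0 0.084 0 0 0;0 0 0 0 0 0"
}}

```text
time_s: 14.02
position: [0.5343, -0.3302, 0.0595]
tcp_rot: [[0.217, 0.866, 0.451], [0.356, -0.501, 0.789], [0.909, -0.01, -0.417]]
force: [-0.8, 0.2, -2.7]
opening: 0.717
grasp_force: 29.8
```

Run:
```python
from h import *
s=bot.read_state()
R=s["tcp_rot"];print(s["position"],turnto(Rtool(60,25)),s["force"])
print(goto([.5362,-.3322,.0486],2))
# count nuts
a=cv2.imread("pics/scene0.png");b=capture("scene")[:,:,::-1].copy();cv2.imwrite("pics/s7.png",b)
d=cv2.absdiff(a,b).max(2)
c=cam("scene");poly=[]
tc=np.array([.544,-.166,.0]);th=np.radians(-6)
X=np.array([np.cos(th),np.sin(th),0]);Y=np.array([-np.sin(th),np.cos(th),0])
for i,j in((-1,-1),(1,-1),(1,1),(-1,1)):poly.append(proj(c,tc+i*.075*X+j*.065*Y+[0,0,.01]))
m=np.zeros(d.shape,np.uint8);cv2.fillPoly(m,[np.int32(poly)],1)
k,_,st,ce=cv2.connectedComponentsWithStats(((d>25)&(m>0)).astype(np.uint8))
print(st[1:,4],ce[1:].round(1))
```

```text
[ 0.53431252 -0.33022164  0.05950974] ('turn', array([-0.0005, -0.001 , -0.0015]), 'deg', np.float64(0.68)) [-0.80372448  0.20145977 -2.70798498]
('total', array([-0.204,  0.055,  0.077]), 'per row /2', array([-0.1021,  0.0273,  0.0384]), 'max', np.float64(0.10210724912340528))
[ 1  3  7  4 11  1  4] [[203.  237. ]
 [203.7 239.7]
 [204.6 243.3]
 [201.5 253.5]
 [212.1 259.2]
 [216.  260. ]
 [215.5 262.5]]
```

Run:
```python
import cv2,numpy as np
b=cv2.imread("pics/s7.png")
cv2.imwrite("pics/v7.png",cv2.resize(b[195:305,140:260],(600,550),interpolation=cv2.INTER_CUBIC))
```

```text
(no output)
```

View pics/v7.png

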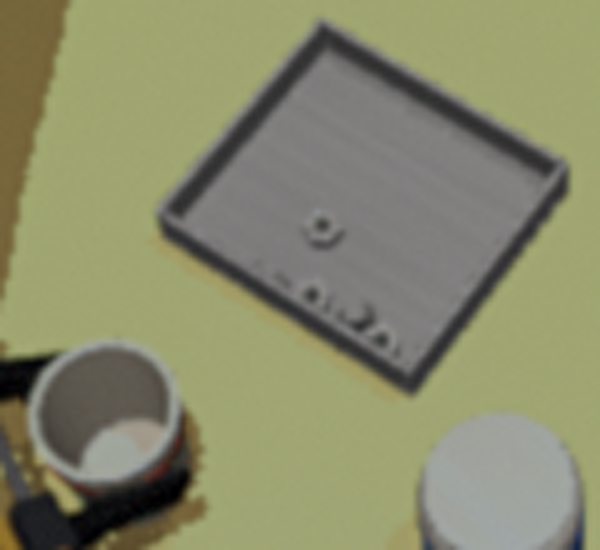

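The mug is empty. The nuts lie in the tray at (322,228) and along its near wall at (270..400, 270..345), and none are outside. I'll set the mug down.

>>> {"name": "apply_moves", "arguments": {
  "plan": "-0.07 0.018 0.026 0 0 -0.0005;-0.07 0.018 0.026 0 -0.0005 -0.0005;-0.07 0.018 0.026 0 -0.0005 -0.0005;0 0 0 0 0 0;0 0 0 0 0 0"
}}

```text
time_s: 14.48
position: [0.5374, -0.3351, 0.0512]
tcp_rot: [[0.209, 0.867, 0.453], [0.372, -0.498, 0.783], [0.904, 0.005, -0.427]]
force: [-1.1, 0.4, -1.7]
opening: 0.719
grasp_force: 29.8
```

>>> {"name": "apply_moves", "arguments": {
  "plan": "-0.05 0 0.024 0 0 0;0 0 0 0 0 0;0 0 0 0 0 0"
}}

```text
time_s: 14.73
position: [0.5375, -0.3352, 0.0486]
tcp_rot: [[0.208, 0.867, 0.453], [0.371, -0.499, 0.783], [0.905, 0.005, -0.426]]
force: [-0.4, 0.2, -1.5]
opening: 0.722
grasp_force: 29.7
```

>>> {"name": "apply_moves", "arguments": {
  "plan": "-0.02 0 0.009 0 0 0;0 0 0 0 0 0;0 0 0 0 0 0"
}}

```text
time_s: 14.98
position: [0.5375, -0.3351, 0.0485]
tcp_rot: [[0.207, 0.867, 0.453], [0.37, -0.498, 0.784], [0.906, 0.006, -0.424]]
force: [-0.6, 0.2, 4.9]
opening: 0.719
grasp_force: 29.5
```

>>> {"name": "apply_moves", "arguments": {
  "plan": "0 0 0 0 0 0;0 0 0 0 0 0;0 0 0 0 0 0;0 0 0 0 0 0;0 0 0 0 0 0;0 0 0 0 0 0",
  "gripper": 1
}}

```text
time_s: 15.48
position: [0.5373, -0.3348, 0.0467]
tcp_rot: [[0.209, 0.867, 0.452], [0.371, -0.498, 0.783], [0.905, 0.004, -0.426]]
force: [-0.2, 0.3, -0.0]
opening: 0.989
grasp_force: 0.0
```

>>> {"name": "apply_moves", "arguments": {
  "plan": "0.09 0 -0.042 0 0 0;0.2 0 -0.09 0 0 0;0.36 0 -0.17 0 0 0;0.5 0 -0.235 0 0 0;0.5 0 -0.235 0 0 0;0.5 0 -0.235 0 0 0;0.5 0 -0.235 0 0 0;0.5 0 -0.235 0 0 0;0 0 0 0 0 0"
}}

```text
time_s: 16.23
position: [0.538, -0.3356, 0.2277]
tcp_rot: [[0.203, 0.867, 0.455], [0.378, -0.498, 0.78], [0.903, 0.014, -0.429]]
force: [1.1, -1.0, 0.9]
opening: 1.002
grasp_force: 0.0
```

Run:
```python
from h import *
np.set_printoptions(precision=4,suppress=True)
s=bot.read_state();print(s["position"],s["joint_positions"])
# sander frame from top view caps + scene caps: print colours & detect caps in fresh pictures
for n in("top","scene"):
    im=capture(n)[:,:,::-1].copy();cv2.imwrite(f"pics/{n}8.png",im)
    c=cam(n);h=cv2.cvtColor(im,cv2.COLOR_BGR2HSV)
    m=((abs(h[:,:,0].astype(int)-28)<6)&(h[:,:,1]>(135 if n=="top" else 170))&(h[:,:,2]>90)).astype(np.uint8)
    k,_,st,ce=cv2.connectedComponentsWithStats(m)
    for i in range(1,k):
        if 40<st[i,4]<800 and (n!="top" or (140<ce[i,0]<200)) :print(n,st[i],ce[i],onz(c,*ce[i],.044))
# mug rim check from grey low saturation near
z=cv2.imread("pics/top8.png")[128:158,150:195]; y=cv2.imread("pics/scene8.png")
a=cv2.resize(cv2.imread("pics/top8.png")[130:300,100:220],(396,560),interpolation=cv2.INTER_CUBIC)
b=cv2.resize(y[80:180,210:275+65],(400,308),interpolation=cv2.INTER_CUBIC)
e=cv2.resize(y[240:310,120:211],(400,252),interpolation=cv2.INTER_CUBIC)
cv2.imwrite("pics/v8.png",np.hstack([a,np.vstack([b,e])]))
```

```text
[ 0.538  -0.3356  0.2277] [-64.3355  47.1592  77.2038  49.464  100.1128 -46.9103]
top [159 162  18  18 226] [167.5575 170.9027] [0.6546 0.1981 0.044 ]
top [162 197  19  19 236] [170.8305 206.4915] [0.5604 0.187  0.044 ]
top [165 234  19  19 243] [174.3704 243.1235] [0.4662 0.1755 0.044 ]
scene [243 121  16  14 149] [251.3356 127.1745] [0.4662 0.1713 0.044 ]
scene [273 130  17  15 157] [281.9108 136.7771] [0.5602 0.1824 0.044 ]
scene [305 140  17  15 165] [313.3091 146.5152] [0.6537 0.1939 0.044 ]
```

View pics/v8.png

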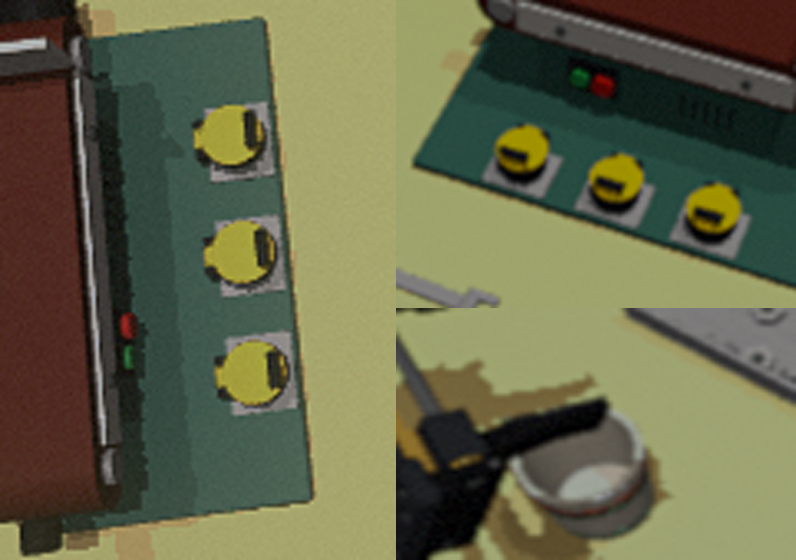

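The caps are shut, with finger bars in the top view near (176,169), (179,205) and (183,242). The mug stands upright where I left it. Next I'll fit the arm's geometry to check joint ranges at the sander.

```bash
cat > kin.py <<'E'
import numpy as np
from scipy.optimize import least_squares
from scipy.spatial.transform import Rotation as Ro
from h import *
def rz(a):return Ro.from_euler('z',a,degrees=True).as_matrix()
def ry(a):return Ro.from_euler('y',a,degrees=True).as_matrix()
def fk(q,P):
    a1,d1,L,a3,d4,d6,o6=P
    A=rz(q[0])@ry(q[1]);B=A@ry(q[2]);C=B@rz(q[3])@ry(q[4])@rz(q[5]+o6)
    p=rz(q[0])@[a1,0,d1]+A@[0,0,L]+B@[a3,0,d4]+C@[0,0,d6]
    return p,C
D=[([-81.73,30.276,82.147,0,67.69,-10.2275],(.1982,-.59206,.22166)),
([-81.732,26.152,76.892,0,77.032,41.506],(.19823,-.59225,.29698)),
([-48.4828,17.2644,112.0989,63.2602,16.2992,16.1712],(.5429,-.3303,.2833)),
([-65.995,27.4211,102.629,64.7418,64.444,-25.4185],(.5416,-.3307,.2819)),
([-63.78,43.4316,75.6434,50.6175,103.2679,-41.6361],(.5435,-.3322,.2803)),
([-64.42611,62.03246,77.57679,48.65189,90.42239,-57.81915],(.53623,-.33216,.04864)),
([-59.0208,60.10696,101.34120,62.53268,98.84801,53.36597],(.52,-.1302,.1599)),
([-64.3355,47.1592,77.2038,49.464,100.1128,-46.9103],(.538,-.3356,.2277))]
r=least_squares(lambda P:np.concatenate([fk(q,np.append(P,90))[0]-p for q,p in D]),[0,.3,.4,0,.4,.2])
P=np.append(r.x,90)
lo=np.array([-176.69,-43.24,12.49,-82,0,-163.58]);hi=np.array([176.69,126.21,139.97,262,151.66,163.58])
def ik(p,R,q0):
    f=lambda q:np.concatenate([(fk(q,P)[0]-p)*10,Ro.from_matrix(fk(q,P)[1].T@R).as_rotvec()])
    s=least_squares(f,np.clip(q0,lo+.5,hi-.5),bounds=(lo,hi),x_scale=30.);return s.x,abs(s.fun).max()
E
python3 - <<'E'
from kin import *
np.set_printoptions(precision=3,suppress=True)
print(P,abs(r.fun).max())
for o in(0,90,-90,180):
    print(o,fk(D[6][0],np.append(r.x,o))[1][:,0])   # expect [.69,-.402,-.601]
t=cam("top");s=cam("scene")
for a,b in(((175.8,169.4),(311.1,149.9)),((179.4,205.2),(277.3,141.1)),((183.3,242.1),(248.3,131.3))):
    print("bar",onz(t,*a,.058),onz(s,*b,.058))
ce=np.array([.5605,.185,0]);F=rz(6.85);flip=rz(180)
for i in(-1,0,1):
    for pit,pos in((90,[0,0,.06]),(45,[0,-.018,.055]),(95,[0,.017,.085])):
        for fl in(0,1):
            R=Rtool(96.85,pit)@(flip if fl else np.eye(3))
            best=None
            for q0 in([15,50,80,45,90,-50],[15,50,80,10,60,90],[15,50,80,45,90,120],[15,50,80,45,90,-120],[15,50,80,0,60,0]):
                q,e=ik(ce+F@(np.array(pos)+[i*.095,0,0]),R,q0)
                if e<1e-3: best=q;print(i,pit,fl,q);break
E
```

```text
[-0.143  0.222  0.806  0.126  0.44   0.435 90.   ] 0.11015334770179117
0 [ 0.519 -0.304  0.799]
90 [ 0.69  -0.402 -0.601]
-90 [-0.69   0.402  0.601]
180 [-0.519  0.304 -0.799]
bar [0.655 0.174 0.058] [0.657 0.17  0.058]
bar [0.562 0.162 0.058] [0.561 0.152 0.058]
bar [0.468 0.15  0.058] [0.472 0.143 0.058]
-1 90 0 [ 20.432  32.415 104.588   0.     42.997  13.582]
-1 45 0 [-16.473  43.586 106.079  47.321  62.036 -58.326]
-1 45 1 [-16.473  43.586 106.079  47.321  62.036 121.674]
-1 95 0 [ 26.399  31.374 101.607  -6.26   48.866  23.746]
-1 95 1 [  26.399   31.374  101.607   -6.26    48.866 -156.254]
0 90 0 [18.266 36.128 93.655  0.    50.217 11.416]
0 45 0 [-12.966  45.843  95.118  46.487  66.533 -49.76 ]
0 45 1 [-12.966  45.843  95.118  46.487  66.533 130.24 ]
0 95 0 [23.38  35.298 90.967 -5.833 55.3   19.918]
0 95 1 [  23.38    35.298   90.967   -5.833   55.3   -160.082]
1 90 0 [16.69  40.337 81.998  0.    57.665  9.84 ]
1 45 0 [-10.349  48.897  83.458  45.517  71.222 -41.788]
1 45 1 [-10.349  48.897  83.458  45.517  71.222 138.212]
1 95 0 [21.151 39.684 79.468 -5.479 62.195 16.916]
1 95 1 [  21.151   39.684   79.468   -5.479   62.195 -163.084]
```

Run:
```python
from h import *
np.set_printoptions(precision=4,suppress=True)
R=Rtool(96.85,60);print(turnto(R))
s=bot.read_state()
for tg in([.575,.03,.20],[.57,.05,.25],[.57,.0,.2]):
    st={"tcp_rot":R,"position":np.array(tg)};c=cam("wrist",st)
    print(tg,[proj(c,[.56+k*.0943,.178+k*.0113,.05]) for k in(-1,0,1)])
```

```text
('turn', array([ 0.0769, -0.0924, -0.0694]), 'deg', np.float64(49.97))
[0.575, 0.03, 0.2] [array([179.7859, 124.7881]), array([262.6135, 124.8547]), array([345.4648, 124.9212])]
[0.57, 0.05, 0.25] [array([190.4907, 156.7673]), array([264.2265, 156.8305]), array([337.981 , 156.8938])]
[0.57, 0.0, 0.2] [array([188.5659, 101.7356]), array([269.8816, 101.7977]), array([351.22  , 101.8598])]
```

>>> {"name": "apply_moves", "arguments": {
  "plan": "0 0 -0.1 0.0085 -0.0103 -0.0077;0 0 -0.1 0.0085 -0.0103 -0.0077;0 0 0 0.0085 -0.0103 -0.0077;0 0 0 0.0085 -0.0103 -0.0077;0 0 0 0.0085 -0.0103 -0.0077;0 0 0 0.0085 -0.0103 -0.0077;0 0 0 0.0085 -0.0103 -0.0077;0 0 0 0.0085 -0.0103 -0.0077;0 0 0 0.0085 -0.0103 -0.0077;0 0 0 0 0 0"
}}

```text
time_s: 17.17
position: [0.5343, -0.3395, 0.2261]
tcp_rot: [[-0.106, 0.992, -0.061], [0.859, 0.122, 0.497], [0.501, 0.0, -0.865]]
force: [0.3, 0.6, 0.2]
opening: 1.0
grasp_force: 0.0
```

Run:
```python
from h import *
np.set_printoptions(precision=4,suppress=True)
s=bot.read_state();print(s["position"],s["joint_positions"])
print(turnto(Rtool(96.85,60)),goto([.575,.03,.2],10))
```

```text
[ 0.5343 -0.3395  0.2261] [-50.2611  41.5688  65.4414  15.9116  98.6086 -58.4984]
('turn', array([-0.0002, -0.0002,  0.0005]), 'deg', np.float64(0.19)) ('total', array([6.   , 1.712, 4.076]), 'per row /10', array([0.6   , 0.1712, 0.4076]), 'max', np.float64(0.6000406997663672))
```

>>> {"name": "apply_moves", "arguments": {
  "plan": "0.6 0.171 0.408 0 0 0;0.6 0.171 0.408 0 0 0;0.6 0.171 0.408 0 0 0;0.6 0.171 0.408 0 0 0;0.6 0.171 0.408 0 0 0;0.6 0.171 0.408 0 0 0;0.6 0.171 0.408 0 0 0;0.6 0.171 0.408 0 0 0;0.6 0.171 0.408 0 0 0;0.6 0.171 0.408 0 0 0"
}}

```text
time_s: 18.0
position: [0.5743, 0.0287, 0.1983]
tcp_rot: [[-0.096, 0.994, -0.06], [0.858, 0.114, 0.501], [0.504, -0.003, -0.864]]
force: [-0.3, -0.8, 0.5]
opening: 0.995
grasp_force: 0.0
```

>>> {"name": "apply_moves", "arguments": {
  "plan": "0 0 0 0 0 0;0 0 0 0 0 0;0 0 0 0 0 0"
}}

```text
time_s: 18.25
position: [0.5749, 0.0267, 0.1987]
tcp_rot: [[-0.099, 0.993, -0.06], [0.859, 0.116, 0.499], [0.502, -0.002, -0.865]]
force: [-0.0, 0.3, 0.6]
opening: 0.999
grasp_force: 0.0
```

```bash
cat > look.py <<'E'
from h import *
np.set_printoptions(precision=4,suppress=True)
s=bot.read_state();im=capture("wrist")[:,:,::-1].copy();cv2.imwrite("pics/w9.png",im)
print(s["position"],s["joint_positions"])
c=cam("wrist",s);h=cv2.cvtColor(im,cv2.COLOR_BGR2HSV).astype(int)
m=((abs(h[:,:,0]-28)<6)&(h[:,:,1]>150)&(h[:,:,2]>80)).astype(np.uint8)
k,L,st,ce=cv2.connectedComponentsWithStats(m)
yaw=np.radians(6.85);F=np.array([[np.cos(yaw),-np.sin(yaw)],[np.sin(yaw),np.cos(yaw)]])
for i in range(1,k):
    if 300<st[i,4]<6000 and st[i,1]<230:
        pts=np.argwhere(L==i)[:,::-1].astype(np.int32)
        hull=cv2.convexHull(pts);hm=np.zeros(m.shape,np.uint8);cv2.fillPoly(hm,[hull],1)
        dk=(hm>0)&(h[:,:,2]<60)&(L!=i)
        k2,L2,s2,c2=cv2.connectedComponentsWithStats(dk.astype(np.uint8))
        j=1+np.argmax(s2[1:,4]) if k2>1 else None
        P=np.array([onz(c,*p,.044)[:2] for p in hull[:,0]])@F
        print("px",ce[i].round(1),st[i],"sander-axes x",P[:,0].min().round(4),P[:,0].max().round(4),"y",P[:,1].min().round(4),P[:,1].max().round(4))
        if j:print("  bar px",c2[j].round(1),s2[j],"->",onz(c,*c2[j],.057), (onz(c,*c2[j],.057)[:2]@F))
E
python3 look.py
```

```text
[0.5749 0.0267 0.1987] [-22.5121  33.2919  88.4082  26.8537  75.8323 -39.8837]
px [261.9 117.1] [ 242   99   40   40 1022] sander-axes x 0.5543 0.6001 y 0.0941 0.1441
  bar px [262.1 131.5] [251 128  23   8 176] -> [0.5621 0.1645 0.057 ] [0.5777 0.0962]
px [341.5 116.2] [ 322   99   42   37 1040] sander-axes x 0.6477 0.6963 y 0.0976 0.1438
  bar px [345.6 130.5] [335 128  24   7 137] -> [0.6545 0.1764 0.057 ] [0.6709 0.0971]
px [182.6 117.3] [ 161  100   42   39 1051] sander-axes x 0.4592 0.5078 y 0.0944 0.1431
  bar px [178.4 131.7] [166 129  24   7 151] -> [0.4693 0.1534 0.057 ] [0.4842 0.0963]
```

```bash
cat >> h.py <<'E'
_y=np.radians(6.85);F=np.array([[np.cos(_y),-np.sin(_y),0],[np.sin(_y),np.cos(_y),0],[0,0,1]])
E
python3 - <<'E'
from h import *
print(turnto(Rtool(96.85,60)),goto(F@[.5772,.131,.08],6))
R=Rtool(96.85,60);print("1mm down",R.T@[0,0,-.001]/.05, "per 95mm +x'",R.T@F@[.095,0,0]/.05)
E
```

```text
('turn', array([ 0.0002, -0.0004, -0.0007]), 'deg', np.float64(0.3)) ('total', array([1.812, 0.048, 3.802]), 'per row /6', array([0.302 , 0.008 , 0.6337]), 'max', np.float64(0.6336549298222336))
1mm down [-0.01        0.          0.01732051] per 95mm +x' [2.58237420e-16 1.90000000e+00 1.53531446e-16]
```

>>> {"name": "apply_moves", "arguments": {
  "plan": "0.302 0.008 0.634 0 0 0;0.302 0.008 0.634 0 0 0;0.302 0.008 0.634 0 0 0;0.302 0.008 0.634 0 0 0;0.302 0.008 0.634 0 0 0;0.302 0.008 0.634 0 0 -0.0007;0 0 0 0 0 0;0 0 0 0 0 0;0 0 0 0 0 0;0 0 0 0 0 0",
  "gripper": -1
}}

```text
time_s: 19.13
position: [0.559, 0.1982, 0.0811]
tcp_rot: [[-0.104, 0.993, -0.055], [0.859, 0.118, 0.498], [0.501, 0.004, -0.865]]
force: [0.2, -0.3, -0.1]
opening: 0.329
grasp_force: 0.0
```

>>> {"name": "apply_moves", "arguments": {
  "plan": "-0.1 0 0.173 0 0 0;-0.1 0 0.173 0 0 0;-0.06 0 0.104 0 0 0;0 0 0 0 0 0;0 0 0 0 0 0"
}}

```text
time_s: 19.55
position: [0.5569, 0.2, 0.0538]
tcp_rot: [[-0.104, 0.993, -0.06], [0.858, 0.12, 0.499], [0.502, 0.0, -0.865]]
force: [-0.4, -0.2, -0.2]
opening: 0.019
grasp_force: 0.0
```

Run:
```python
from h import *
s=bot.read_state();print(F.T@s["position"],s["force"],s["opening"],turnto(Rtool(96.85,60)))
```

```text
[0.57675914 0.13214835 0.05378209] [-0.42532196 -0.16180163 -0.23848548] 0.01858511602176739 ('turn', array([-0.    , -0.0004,  0.0002]), 'deg', np.float64(0.15))
```

Down 7 mm in 1 mm steps, watching the force.

>>> {"name": "apply_moves", "arguments": {
  "plan": "-0.01 0 0.0173 0 0 0;-0.01 0 0.0173 0 0 0;-0.01 0 0.0173 0 0 0;-0.01 0 0.0173 0 0 0;-0.01 0 0.0173 0 0 0;0 0 0 0 0 0;0 0 0 0 0 0"
}}

```text
time_s: 20.13
position: [0.5574, 0.2003, 0.0496]
tcp_rot: [[-0.105, 0.993, -0.059], [0.859, 0.121, 0.498], [0.502, 0.002, -0.865]]
force: [0.3, -0.7, 0.5]
opening: 0.005
grasp_force: 0.2
```

>>> {"name": "apply_moves", "arguments": {
  "plan": "-0.01 0 0.0173 0 0 0;-0.01 0 0.0173 0 0 0;0 0 0 0 0 0;0 0 0 0 0 0"
}}

```text
time_s: 20.47
position: [0.5575, 0.2004, 0.0487]
tcp_rot: [[-0.106, 0.993, -0.058], [0.858, 0.121, 0.5], [0.503, 0.003, -0.864]]
force: [-1.8, -1.6, 7.4]
opening: 0.006
grasp_force: 3.6
```

>>> {"name": "apply_moves", "arguments": {
  "plan": "-0.01 0 0.0173 0 0 0;-0.01 0 0.0173 0 0 0;0 0 0 0 0 0;0 0 0 0 0 0"
}}

```text
time_s: 20.8
position: [0.5576, 0.2004, 0.048]
tcp_rot: [[-0.106, 0.993, -0.058], [0.857, 0.121, 0.501], [0.504, 0.003, -0.864]]
force: [-2.5, -3.6, 14.3]
opening: 0.007
grasp_force: 7.5
```

>>> {"name": "apply_moves", "arguments": {
  "plan": "0.15 0 -0.26 0 0 0;0.15 0 -0.26 0 0 0;0 0.475 0 0 0 0;0 0.475 0 0 0 0;0 0.475 0 0 0 0;0 0.475 0 0 0 0;-0.1 0 0.173 0 0 0;-0.1 0 0.173 0 0 0;0 0 0 0 0 0;0 0 0 0 0 0"
}}

```text
time_s: 21.63
position: [0.6489, 0.2118, 0.054]
tcp_rot: [[-0.103, 0.993, -0.064], [0.858, 0.121, 0.499], [0.503, -0.003, -0.864]]
force: [0.0, -0.6, -0.0]
opening: 0.012
grasp_force: 0.0
```

Run:
```python
from h import *
s=bot.read_state();print(F.T@s["position"],s["force"],s["opening"],turnto(Rtool(96.85,60)))
```

```text
[0.66948678 0.13289551 0.05404975] [ 0.04355237 -0.59431703 -0.01286208] 0.01214163467547052 ('turn', array([-0.0006, -0.0005, -0.    ]), 'deg', np.float64(0.28))
```

>>> {"name": "apply_moves", "arguments": {
  "plan": "-0.01 0.01 0.0173 0 0 0;-0.01 0.01 0.0173 0 0 0;-0.01 0 0.0173 0 0 0;-0.01 0 0.0173 0 0 0;-0.01 0 0.0173 0 0 0;-0.01 0 0.0173 0 0 0;-0.01 0 0.0173 0 0 0;-0.01 0 0.0173 0 0 0;0 0 0 0 0 0;0 0 0 0 0 0"
}}

```text
time_s: 22.47
position: [0.6527, 0.2119, 0.0489]
tcp_rot: [[-0.106, 0.993, -0.059], [0.858, 0.121, 0.499], [0.503, 0.002, -0.864]]
force: [-1.1, -0.4, 5.0]
opening: 0.003
grasp_force: 2.7
```

>>> {"name": "apply_moves", "arguments": {
  "plan": "-0.01 0 0.0173 0 0 0;-0.01 0 0.0173 0 0 0;-0.01 0 0.0173 0 0 0;0 0 0 0 0 0;0 0 0 0 0 0"
}}

```text
time_s: 22.88
position: [0.6529, 0.2119, 0.0481]
tcp_rot: [[-0.106, 0.993, -0.059], [0.857, 0.121, 0.501], [0.504, 0.003, -0.864]]
force: [-3.4, -3.4, 14.6]
opening: 0.008
grasp_force: 7.3
```

This one is tight too, so I'll go to the third.

>>> {"name": "apply_moves", "arguments": {
  "plan": "0.15 0 -0.26 0 0 0;0.15 0 -0.26 0 0 0;0 -0.63 0 0 0 0;0 -0.63 0 0 0 0;0 -0.63 0 0 0 0;0 -0.63 0 0 0 0;0 -0.63 0 0 0 0;0 -0.63 0 0 0 0;0 0 0 0 0 0;0 0 0 0 0 0"
}}

```text
time_s: 23.72
position: [0.4637, 0.189, 0.0751]
tcp_rot: [[-0.104, 0.993, -0.059], [0.859, 0.12, 0.498], [0.502, 0.001, -0.865]]
force: [0.9, 0.1, -0.3]
opening: 0.008
grasp_force: 0.0
```

Run:
```python
from h import *
s=bot.read_state();print(F.T@s["position"],s["force"],s["joint_positions"],turnto(Rtool(96.85,60)))
print(goto(F@[.4835,.131,.054],2))
```

```text
[0.48292932 0.13239514 0.07508699] [ 0.85739455  0.07143445 -0.28323123] [ -8.91203377  38.57746034 110.46554134  40.71925778  47.79210014
 -48.16209528] ('turn', array([ 0.0001, -0.0004,  0.0002]), 'deg', np.float64(0.15))
('total', array([-0.236,  0.011,  0.351]), 'per row /2', array([-0.1179,  0.0055,  0.1754]), 'max', np.float64(0.17538237689204))
```

>>> {"name": "apply_moves", "arguments": {
  "plan": "-0.12 0 0.175 0 0 0;-0.12 0 0.175 0 0 0;-0.02 0 0.0346 0 0 0;-0.02 0 0.0346 0 0 0;-0.02 0 0.0346 0 0 0;-0.01 0 0.0173 0 0 0;-0.01 0 0.0173 0 0 0;0 0 0 0 0 0;0 0 0 0 0 0"
}}

```text
time_s: 24.47
position: [0.4652, 0.1874, 0.0454]
tcp_rot: [[-0.106, 0.993, -0.059], [0.858, 0.121, 0.499], [0.502, 0.002, -0.865]]
force: [0.3, 0.2, 2.6]
opening: 0.0
grasp_force: 0.8
```

>>> {"name": "apply_moves", "arguments": {
  "plan": "-0.01 0 0.0173 0 0 0;-0.01 0 0.0173 0 0 0;-0.01 0 0.0173 0 0 0;0 0 0 0 0 0;0 0 0 0 0 0"
}}

```text
time_s: 24.88
position: [0.4652, 0.1874, 0.0422]
tcp_rot: [[-0.105, 0.993, -0.059], [0.859, 0.121, 0.498], [0.502, 0.002, -0.865]]
force: [0.1, -0.0, 3.3]
opening: 0.001
grasp_force: 1.4
```

It gives. I'll push it to the stop.

>>> {"name": "apply_moves", "arguments": {
  "plan": "-0.01 0 0.0173 0 0 0;-0.01 0 0.0173 0 0 0;-0.01 0 0.0173 0 0 0;0 0 0 0 0 0;0 0 0 0 0 0"
}}

```text
time_s: 25.3
position: [0.4653, 0.1875, 0.0402]
tcp_rot: [[-0.105, 0.993, -0.058], [0.858, 0.12, 0.5], [0.503, 0.003, -0.864]]
force: [0.4, -3.0, 10.8]
opening: 0.007
grasp_force: 5.9
```

>>> {"name": "apply_moves", "arguments": {
  "plan": "0 0 -0.3 0 0 0;0 0 -0.5 0 0 0;0 0 -0.5 0 0 0;0 0 -0.5 0 0 0;-0.5 0 -0.3 0 0 0;-0.5 0 0 0 0 0;0 0 0 0 0 0;0 0 0 0 0 0"
}}

```text
time_s: 25.97
position: [0.4758, 0.0917, 0.1043]
tcp_rot: [[-0.103, 0.993, -0.061], [0.858, 0.119, 0.499], [0.503, -0.001, -0.864]]
force: [-0.4, -0.5, -0.4]
opening: 0.003
grasp_force: 0.0
```

>>> {"name": "apply_moves", "arguments": {
  "plan": "0 0 0 0 0 0;0 0 0 0 0 0;0 0 0 0 0 0;0 0 0 0 0 0",
  "gripper": 0.2
}}

```text
time_s: 26.3
position: [0.4761, 0.093, 0.105]
tcp_rot: [[-0.106, 0.993, -0.06], [0.858, 0.122, 0.498], [0.502, 0.001, -0.865]]
force: [-0.5, 0.8, -0.0]
opening: 0.223
grasp_force: 0.0
```

```bash
sed -i 's/<6000/<9000/; s/st\[i,1\]<230/st[i,1]<300/' look.py; python3 look.py
python3 - <<'E'
from h import *
s=bot.read_state();c=cam("wrist",s);print(F.T@s["position"],turnto(Rtool(96.85,40)),s["opening"]*87)
print("pred bar px",proj(c,F@[.4835,.0975,.047]))
# intensity profile along sander y through bar centre at x'=.4835 and along x'
im=cv2.imread("pics/w9.png");h=cv2.cvtColor(im,cv2.COLOR_BGR2HSV)
print("y profile");
for y in np.arange(.08,.115,.002):
    u,v=proj(c,F@[.4835,y,.047]).round().astype(int);print(round(y,4),(u,v),h[v,u])
E
```

```text
[0.4761 0.093  0.105 ] [-19.7104  35.7238 107.6474  32.8102  55.9515 -50.071 ]
px [370.9 149.5] [ 342  124   61   54 2194] sander-axes x 0.5518 0.6014 y 0.0972 0.1438
  bar px [374.9 170.4] [362 168  37   8 166] -> [0.5569 0.1663 0.057 ] [0.5728 0.0987]
px [483.7 149.9] [ 458  124   54   56 2120] sander-axes x 0.6461 0.693 y 0.096 0.1443
  bar px [492.  170.6] [482 168  28   9 125] -> [0.6462 0.1773 0.057 ] [0.6627 0.0989]
px [257.9 154.7] [ 230  128   56   60 2134] sander-axes x 0.46 0.5051 y 0.0886 0.1397
  bar px [257.7 175.4] [242 171  33  10 315] -> [0.4681 0.1512 0.057 ] [0.4828 0.0943]
[0.48390246 0.03540348 0.10500687] ('turn', array([-0.0001,  0.0552,  0.0005]), 'deg', np.float64(19.87)) 23.402103509589192
pred bar px [258.43359539 174.99462681]
y profile
0.08 (np.int64(258), np.int64(196)) [76 88 93]
0.082 (np.int64(258), np.int64(194)) [ 39  13 141]
0.084 (np.int64(258), np.int64(191)) [20 15 99]
0.086 (np.int64(258), np.int64(189)) [19 85 24]
0.088 (np.int64(258), np.int64(187)) [ 23 191 144]
0.09 (np.int64(258), np.int64(184)) [ 26 175 244]
0.092 (np.int64(258), np.int64(182)) [ 23 189 174]
0.094 (np.int64(258), np.int64(179)) [60 13 19]
0.096 (np.int64(258), np.int64(177)) [ 0  0 23]
0.098 (np.int64(258), np.int64(174)) [143  26  39]
0.1 (np.int64(258), np.int64(172)) [110  26  29]
0.102 (np.int64(258), np.int64(170)) [ 27 158  79]
0.104 (np.int64(258), np.int64(167)) [ 29 163 246]
0.106 (np.int64(258), np.int64(165)) [ 29 165 245]
0.108 (np.int64(258), np.int64(163)) [ 29 165 244]
0.11 (np.int64(258), np.int64(160)) [ 29 163 245]
0.112 (np.int64(259), np.int64(158)) [ 29 168 245]
0.114 (np.int64(259), np.int64(155)) [ 29 165 245]
```

>>> {"name": "apply_moves", "arguments": {
  "plan": "0 0 0 0 0.0138 0;0 0 0 0 0.0138 0;0 0 0 0 0.0138 0;0 0 0 0 0.0138 0;0 0 0 0 0 0;0 0 0 0 0 0"
}}

```text
time_s: 26.85
position: [0.4766, 0.0917, 0.1042]
tcp_rot: [[-0.077, 0.993, -0.091], [0.639, 0.12, 0.76], [0.765, 0.0, -0.643]]
force: [-0.4, -0.8, 0.5]
opening: 0.591
grasp_force: 0.0
```

Run:
```python
from h import *
R=Rtool(96.85,40);s=bot.read_state();print(F.T@s["position"],s["joint_positions"],turnto(R),s["opening"]*87)
b=F@[.483,.0975,.047]
print(goto(b-.055*R[:,2],3))
print("final from there /.05:",.057/.05)
```

```text
[0.48414117 0.0342341  0.10421694] [-27.79130029  44.19053919 105.10242982  41.86578445  70.66958317
 -63.58804277] ('turn', array([-0.    ,  0.0001,  0.0001]), 'deg', np.float64(0.06)) 51.41918090110767
('total', array([-0.063, -0.023,  0.605]), 'per row /3', array([-0.0209, -0.0076,  0.2016]), 'max', np.float64(0.20163738384200983))
final from there /.05: 1.14
```

>>> {"name": "apply_moves", "arguments": {
  "plan": "-0.021 -0.008 0.2 0 0 0;-0.021 -0.008 0.2 0 0 0;-0.021 -0.008 0.2 0 0 0;0 0 0.3 0 0 0;0 0 0.3 0 0 0;0 0 0.2 0 0 0;0 0 0 0 0 0;0 0 0 0 0 0"
}}

```text
time_s: 27.52
position: [0.4686, 0.1442, 0.0572]
tcp_rot: [[-0.079, 0.992, -0.093], [0.638, 0.122, 0.761], [0.766, 0.001, -0.643]]
force: [0.8, -0.1, -0.7]
opening: 0.596
grasp_force: 0.0
```

Run:
```python
from h import *
R=Rtool(96.85,40);s=bot.read_state();print(F.T@s["position"],turnto(R),s["force"])
b=F@[.483,.0975,.047]
print(goto(b+.002*R[:,2],3))
```

```text
[0.48244946 0.08725717 0.0572455 ] ('turn', array([-0.0003, -0.0001,  0.0004]), 'deg', np.float64(0.19)) [ 0.76282271 -0.09821893 -0.69521453]
('total', array([-0.025,  0.012,  0.329]), 'per row /3', array([-0.0085,  0.0039,  0.1095]), 'max', np.float64(0.10953729161513603))
```

>>> {"name": "apply_moves", "arguments": {
  "plan": "-0.0085 0.004 0.11 0 0 0;-0.0085 0.004 0.11 0 0 0;-0.0085 0.004 0.11 0 0 0;0 0 0 0 0 0;0 0 0 0 0 0"
}}

```text
time_s: 27.93
position: [0.4684, 0.1551, 0.0458]
tcp_rot: [[-0.079, 0.993, -0.092], [0.638, 0.121, 0.761], [0.766, 0.002, -0.643]]
force: [0.2, 0.4, 0.5]
opening: 0.603
grasp_force: 0.0
```

Run:
```python
from h import *
s=bot.read_state();print(F.T@s["position"],s["force"],s["moment"])
```

```text
[0.48350636 0.09812586 0.04581173] [0.18913118 0.35734949 0.48206561] [-0.41993863 -0.19627797 -0.02013838]
```

>>> {"name": "apply_moves", "arguments": {
  "plan": "0 0 0 0 0 0;0 0 0 0 0 0;0 0 0 0 0 0;0 0 0 0 0 0;0 0 0 0 0 0;0 0 0 0 0 0;0 0 0 0 0 0;0 0 0 0 0 0",
  "gripper": -1
}}

```text
time_s: 28.6
position: [0.4679, 0.1548, 0.046]
tcp_rot: [[-0.079, 0.993, -0.092], [0.638, 0.122, 0.76], [0.766, 0.001, -0.643]]
force: [-3.0, -4.5, 3.3]
opening: 0.313
grasp_force: 30.0
```

```bash
cat > arc.py <<'E'
from h import *
import sys
# hinge H (sander axes), TCP start p0 measured; rotate rigidly about hinge in steps
s=bot.read_state();p=F.T@s["position"];H=np.array([p[0],.1425,.030])
f=F.T@s["force"];print("p",p.round(4),"f'",f.round(2),"grip",s["grasp_force"],"open mm",s["opening"]*87)
r=p-H;ang=np.degrees(np.arctan2(r[2],-r[1]));print("R",np.hypot(r[1],r[2]),"angle",ang,"pitch",np.degrees(np.arcsin(-s["tcp_rot"][2,2])))
from scipy.spatial.transform import Rotation as Ro
E
python3 arc.py
```

```text
p [0.483  0.0979 0.046 ] f' [-3.49 -4.16  3.32] grip 30.003274977207184 open mm 27.19893979730067
R 0.04741904278734435 angle 19.724914893101648 pitch 40.014070165727695
```

>>> {"name": "apply_moves", "arguments": {
  "plan": "0.047 0 -0.016 0 -0.0083 0;0.047 0 -0.016 0 -0.0083 0;0.047 0 -0.016 0 -0.0083 0;0 0 0 0 0 0"
}}

```text
time_s: 28.93
position: [0.4675, 0.1586, 0.0538]
tcp_rot: [[-0.096, 0.992, -0.078], [0.75, 0.123, 0.65], [0.654, 0.003, -0.756]]
force: [-3.4, -4.9, 1.9]
opening: 0.313
grasp_force: 30.0
```

```bash
python3 arc.py
```

```text
p [0.4831 0.1017 0.0538] f' [-3.91 -4.43  1.93] grip 30.00566393136978 open mm 27.199189989742987
R 0.04721791998945352 angle 30.312392012339753 pitch 49.121751943450576
```

>>> {"name": "apply_moves", "arguments": {
  "plan": "0.047 0 -0.016 0 -0.0083 0;0.047 0 -0.016 0 -0.0083 0;0.047 0 -0.016 0 -0.0083 0;0.047 0 -0.016 0 -0.0083 0;0 0 0 0 0 0"
}}

```text
time_s: 29.35
position: [0.4668, 0.1647, 0.0618]
tcp_rot: [[-0.11, 0.992, -0.057], [0.867, 0.124, 0.482], [0.485, 0.003, -0.874]]
force: [-3.0, -3.8, 3.0]
opening: 0.31
grasp_force: 30.0
```

```bash
python3 arc.py
```

```text
p [0.4831 0.1079 0.0618] f' [-3.45 -3.41  2.96] grip 30.005407333374023 open mm 26.943430406475823
R 0.047024518170947674 angle 42.60806746126585 pitch 60.9746908260418
```

Forces stay small and press downward, so I'll continue.

>>> {"name": "apply_moves", "arguments": {
  "plan": "0.047 0 -0.016 0 -0.0083 0;0.047 0 -0.016 0 -0.0083 0;0.047 0 -0.016 0 -0.0083 0;0.047 0 -0.016 0 -0.0083 0;0 0 0 0 0 0"
}}

```text
time_s: 29.77
position: [0.4658, 0.172, 0.068]
tcp_rot: [[-0.119, 0.992, -0.035], [0.948, 0.124, 0.293], [0.295, 0.001, -0.955]]
force: [-1.7, -3.2, 2.3]
opening: 0.309
grasp_force: 30.0
```

>>> {"name": "apply_moves", "arguments": {
  "plan": "0.047 0 -0.016 0 -0.0083 0;0.047 0 -0.016 0 -0.0083 0;0.047 0 -0.016 0 -0.0083 0;0.047 0 -0.016 0 -0.0083 0;0 0 0 0 0 0"
}}

```text
time_s: 30.18
position: [0.4648, 0.1801, 0.0725]
tcp_rot: [[-0.123, 0.992, -0.011], [0.988, 0.123, 0.09], [0.091, -0.0, -0.996]]
force: [-0.8, -2.3, 1.5]
opening: 0.306
grasp_force: 30.0
```

```bash
python3 arc.py; python3 -c "
from h import *;print(bot.read_state()['joint_positions'])"
```

```text
p [0.4829 0.1234 0.0725] f' [-1.09 -2.15  1.51] grip 30.000752806663513 open mm 26.580253424153806
R 0.04655729628949479 angle 65.77545553898709 pitch 84.77625666324523
[  5.01600225  34.66271341 108.21669529   8.56819599  37.63529265
  -8.88019364]
```

>>> {"name": "apply_moves", "arguments": {
  "plan": "0.048 0 -0.017 0 -0.003 0;0.048 0 -0.013 0 -0.003 0;0 0 0 0 0 0"
}}

```text
time_s: 30.43
position: [0.4644, 0.1836, 0.0739]
tcp_rot: [[-0.121, 0.993, -0.007], [0.991, 0.121, 0.054], [0.054, -0.001, -0.999]]
force: [-0.4, -0.7, -3.9]
opening: 0.313
grasp_force: 30.0
```

>>> {"name": "apply_moves", "arguments": {
  "plan": "0.048 0 -0.01 0 -0.003 0;0.048 0 -0.006 0 -0.003 0;0 0 0 0 0 0;0 0 0 0 0 0"
}}

```text
time_s: 30.77
position: [0.4638, 0.1877, 0.075]
tcp_rot: [[-0.121, 0.993, -0.003], [0.993, 0.121, 0.016], [0.016, -0.001, -1.0]]
force: [-0.7, -2.7, -4.5]
opening: 0.309
grasp_force: 30.0
```

```bash
python3 arc.py
```

```text
p [0.4829 0.1311 0.075 ] f' [-1.07 -2.63 -4.51] grip 29.997186362743378 open mm 26.872388195932984
R 0.04646757923325547 angle 75.75284409475184 pitch 89.07315838113287
```

>>> {"name": "apply_moves", "arguments": {
  "plan": "0 0 0.012 0 0 0;0 0 0.012 0 0 0;0 0 0 0 0 0;0 0 0 0 0 0"
}}

```text
time_s: 31.1
position: [0.4639, 0.1879, 0.0748]
tcp_rot: [[-0.12, 0.993, -0.001], [0.993, 0.12, 0.015], [0.015, 0.001, -1.0]]
force: [-2.9, -4.5, 3.1]
opening: 0.308
grasp_force: 30.0
```

```bash
python3 arc.py
```

```text
p [0.483  0.1312 0.0748] f' [-3.43 -4.13  3.11] grip 30.007004141807556 open mm 26.77205148564226
R 0.046187213790769586 angle 75.82580203842451 pitch 89.14029741731574
```

```bash
python3 -c "
from h import *;print(bot.hand_in())"
```

```text
the job is handed in; nothing more can be done
None
```

I handed the job in at about 31 s of the 72 s allowed, but the hand-in returned no verdict. The nuts are in the tray and the mug stands upright on the bench. The loose bolt is the one nearest the robot, and the gripper is holding its flap open at about 56° (0.97 rad, worked out from the arm's pose).

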